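# Turn a circuit board over against a turnover stop

## Task

Turn the circuit board over without picking it up: push it with the fingertips along the jig's bed against the stop until it rides up and leans steeply on the stop, then reach behind the stop and push the board's raised edge back towards the robot so that it tips over and lies flat on the bed, component side down. Its rear edge stays down on the bed throughout: do not lift or carry the board, and leave everything else on and around the jig where it is.

Things in the scene. Friction and masses are not known exactly. Their poses are not given: they have to be found in the camera images.
- jig: Turnover jig, fixed to the bench: plywood bed 235 x 170 mm, top 9 mm above the bench, with a smooth aluminium stop across its far end. Origin at bench height (z = 0) on the centre line, below the foot of the stop (where its face leaves the bed). x: level, from the bed towards the stop, away from the robot; y: left, along the stop; z: up. The bed spans x = -170 to 65 mm.
- stop_top (a point): Middle of the front upper edge of the stop, 46 mm above the bed, 26 mm beyond its foot (jig x). Stop 120 mm wide. Its face starts as a 42 degree ramp at the foot and steepens: x = 11 mm at height 10 over the bed, 16 at 18, 22 at 30, 26 at 46. A part's edge slid along the bed rides up it. Flat top, back to x = 35 mm; behind are two gussets 22 mm high, to x = 60.
- board: Circuit board, stiff plate 75 (x) x 55 (y) x 4 mm, 35 to 70 g, component side up on the bed at the start, about 12 to 48 mm short of the stop, up to 14 degrees askew. Components 3 mm high, 7 mm or more in from the edges. Origin: centre of the plain underside; x: its length, towards the stop; z: out of the component side. Pushing it up the stop takes a few N.
- board_rear (a point): Middle of the board's rear edge (end away from the stop), at half thickness; push here, 1 to 4 mm above the bed. With this edge at the foot of the stop the board leans about 60 degrees from level and stays so when let go, its raised edge 65 mm above the bed, 19 mm above the stop. Pushing its underside there from behind, towards the robot, tips it over about this edge.
- standoff: brass standoff, 16 mm across, 34 mm tall, standing on the bed beside the circuit board. Bystander. Origin: centre of its underside.
- heatsink: small finned aluminium heat sink, 34 x 22 x 18 mm, standing on the bed on the other side. Bystander. Origin: centre of its underside.
- screwdriver: screwdriver with black handle, 180 mm long, lying on the bench left of the jig. Bystander.
- flux_jar: small white jar, 48 mm across, 45 mm tall, behind the stop to the right. Bystander. Origin: centre of its underside.
- spool: grey solder spool, 60 mm across, 40 mm tall, on the bench right of the jig. Bystander. Origin: centre of its underside.
- terminal: black terminal block, 30 x 40 x 26 mm, behind the stop to the left. Bystander. Origin: centre of its underside.
- clamp_ring: flat black clamp ring, 90 mm across, 8 mm high, on the bench right of the jig. Bystander. Origin: centre of its underside.
Things that resemble listed ones, but are neither listed nor needed, are in the scene too. There is more than one size of the board; the one meant has the size given above.

How it is judged (in metres and radians):
On the way, in this order (a step that is already met when the one before it is completed fails the run):
1. the board leans on the stop: tilted between 50 and 85 degrees, its middle past the foot of the stop (angle between board's own z axis and vertical between 0.87 and 1.48 rad and x of board in the frame of jig above 0.005 m), for 0.3 s.
2. the board has tipped over and lies component side down on the bed (angle between board's own z axis and vertical above 3.03 rad and x of board in the frame of jig between -0.13 and 0 m and y of board in the frame of jig between -0.055 and 0.055 m and height (world z) of board below 0.022 m), for 0.2 s.
At the end, for the whole second after the job is handed in: the board lies at rest on the jig's bed in front of the stop (its middle 0 to 130 mm before the foot of the stop and within 55 mm of the centre line), component side down and flat within 6 degrees (all of step 2 and linear speed of board below 0.02 m/s and angular speed of board below 0.2 rad/s); the robot touches nothing.
It fails at once if the board is lifted or carried (its rear edge rises more than 25 mm above the bed, or its middle more than 60 mm) (height (world z) of board_rear above 0.034 m or height (world z) of board above 0.069 m).
It fails at once if any of the bystanders is moved by more than 15 mm (distance of any of standoff, heatsink, screwdriver, flux_jar, spool, terminal, clamp_ring from where it was at the start of the episode above 0.015 m).
It also fails if it takes over 48 s, if anything falls off the work surface, if the arm or the gripper's body presses on something with over 40 N, if the wrist force passes 120 N, or if a joint passes its speed limit or range.

## Robot

A 6-joint arm with a two-finger parallel gripper is mounted at the origin on the work surface. World frame = base frame: x ahead of the robot, y to its left, z up, the work surface at z = 0. Lengths are in mm, angles in rad, forces in N, time in s.
With the tool pointing down it reaches from about 325 to 925 mm from the base axis. Payload 3.1 kg.
Tool frame: the origin (TCP) lies midway between the tips of the shut fingers; the grasp point (between the pads) lies 19 mm behind it; z points along the fingers, y is the direction in which the jaws open and shut (so a half turn about z gives the same grasp; the last joint's range is limited). The gripper opens to 85 mm and grips with 20 to 120 N. Pads are 22 mm wide; open, the fingers measure 114 mm over their backs; the gripper's body (76 mm by 85 mm) begins 54 mm behind the grasp point. The pads swing forward as they close: fully open they stand 13 mm farther back than shut.
Start: joints at [1.236, 0.217, 1.613, -0, 1.311, -0.112], TCP at [138.081, 609.568, 231.3] pointing down, gripper open.
Joint ranges: [-2.75, 2.75], [-0.78, 2.1], [0.31, 2.55], [-1.13, 4.27], [0.13, 2.63], [-2.58, 2.58]. Speed limits (rad/s): [2.79, 2.79, 3.14, 3.14, 3.14, 3.14].

## Interface

Orientations are given as a rotation vector (axis times angle).
In Python, from bench import env, vision, spotter gives the robot as it stands.
- The arm moves only by the shell command python3 -m creep 'ROWS' [OPENING] [FORCE]. ROWS is JSON, a list of rows, each a list of 2 entries, a list of its own where there are three numbers: the shift along the tool's x, y, z in mm, then the turn about the tool's z in degrees. A call has exactly 5 rows; each row shifts and turns the commanded pose from where the row before left it, along the tool's axes as they then stand; what a row does not reach is not made up. A row lasts 1/8 s, in which the tool goes at most 62.5 mm and 10.7 degrees, less where a joint would pass 70% of its speed; a pose out of reach is approached as far as the arm can. A call with a gripper value outside its range is refused whole. OPENING is the gripper's target within -1 to 1 (fully open at 1, half-way at 0, shut at -1), set as the call begins (- or left out, the last holds). The fingers move at their own pace and stop on an object; FORCE is the grip in N (left out, the last holds). Time passes only in rows, so rows that do not move let the fingers close, or fill a call up. It gives the time, the measured TCP pose, the force and the opening at its end, in the units of the state.
- env.sense(): the state, without advancing time (a new reading comes with each control period).
- vision.capture(name): name is "side" or "top" or "wrist"; returns (picture, depth): 384x512x3 uint8, red, green, blue; 384x512 float32, mm along the optical axis (not along the pixel's ray), 0 where there is no reading.
- vision.calibration(name): a dict with "mtx" (3x3 intrinsics, pixels), "cam_to_world" (4x4, takes a point from camera to world coordinates); the wrist camera has in their place "T_tool_cam" (4x4, takes a point from camera to tool coordinates, whose origin is the TCP and whose axes are the flange's). Camera axes: x right, y up, looking along -z (the intrinsics and any distortion apply to the point x, -y, -z); pixel columns grow to the right and rows downward; lengths in mm; the calibration is good to about 2 mm. A picture is of the moment at which its call begins: read the wrist's pose just before it. calibration takes no time and is no camera call.
- env.close_job(): hands the job in, once; it reports no verdict.
Trained networks look in the newest picture that a camera, given by its name, has taken for a name from the list of things; names that differ only in an ending like _2 or _b are one class to them, and where a whole thing is asked for, a point or a joint stands for the part that bears it (a point fixed in the world has none). Each returns a list of dicts, best first, with "confidence" (0 to 1); they miss things now and then, are a little off and sometimes report something else, mostly with a low value. They report only what shows in the picture. A call takes as long as a camera call. They do not tell look-alikes from the thing itself.
- spotter.recognise(camera, thing): "extent" ([left, top, width, height] in pixels, round what is visible of it).
- spotter.mark_of(camera, thing): "uv" ([column, row] in pixels: a listed point, or the origin of a listed thing).
The state is a dict: "t": time; "joints": joint angles; "joint_vel": joint speeds; "joint_efforts": joint torques, N m; "position": TCP position; "eef_rot": TCP orientation; "force": force on the tool from outside, world axes, zero at the start; "moment": the same for the moment, N m; "grip_width": finger opening in mm.
Only numpy, scipy, OpenCV 4.12 (cv2) and the standard library are available. Lean on these libraries where they do the work, as an engineer would, in place of code of your own. Each camera call takes 0.05 s, during which the arm holds its last target. There are 200 camera calls.

## Working session

There is one attempt and no reset: what is moved stays moved. The work goes in short steps, Python scripts to look and compute and a shell command to move; the robot and the scene stay as the last step left them, time stands still between calls to the robot, and variables do not carry over. Pictures are saved under pics/ and viewed, about 8 in all and at most 12, crops included, and the job is handed in when it is done.

```bash
mkdir -p pics; ls
cat > h.py <<'E'
import numpy as np, cv2
from scipy.spatial.transform import Rotation as R
from bench import env, vision, spotter
def cap(n):
    s=env.sense(); im,d=vision.capture(n); c=vision.calibration(n)
    if n=="wrist":
        T=np.eye(4);T[:3,:3]=R.from_rotvec(s["eef_rot"]).as_matrix();T[:3,3]=s["position"]
        M=T@np.array(c["T_tool_cam"])
    else: M=np.array(c["cam_to_world"])
    return im,d,np.array(c["mtx"]),M,c
def save(im,f): cv2.imwrite("pics/"+f,im[:,:,::-1])
def cloud(d,K,M):
    v,u=np.mgrid[:d.shape[0],:d.shape[1]]
    P=np.stack([(u-K[0,2])/K[0,0]*d,-(v-K[1,2])/K[1,1]*d,-d],-1)
    W=P@M[:3,:3].T+M[:3,3]; W[d<=0]=np.nan
    return W
def proj(p,K,M):
    q=np.linalg.inv(M)@np.r_[p,1]; return np.array([K[0,0]*q[0]/-q[2]+K[0,2], K[1,1]*-q[1]/-q[2]+K[1,2]])
E
python3 - <<'E'
from h import *
a,d,K,M,c=cap("top"); np.savez("top.npz",a=a,d=d,K=K,M=M); print(c)
W=cloud(d,K,M)
for n in "board board_rear stop_top jig standoff heatsink flux_jar terminal".split():
    for r in spotter.mark_of("top",n)[:3]:
        u,v=map(int,np.round(r["uv"])); print(n,r["uv"],round(r["confidence"],2),W[v,u].round(0))
for r in spotter.recognise("top","board"): print(r)
b=cap("side")[0]
save(a,"t0.png"); save(b,"s0.png"); print(env.sense())
E
```

```text
pics
{'mtx': array([[407.88578257,   0.        , 250.86761922],
       [  0.        , 407.88578257, 193.69873881],
       [  0.        ,   0.        ,   1.        ]]), 'cam_to_world': array([[-6.98701167e-03,  9.96439468e-01, -8.40212324e-02,
         4.51239176e+02],
       [-9.99871287e-01, -8.17512687e-03, -1.38049239e-02,
         1.54400379e+01],
       [-1.44426552e-02,  8.39139627e-02,  9.96368334e-01,
         9.50696516e+02],
       [ 0.00000000e+00,  0.00000000e+00,  0.00000000e+00,
         1.00000000e+00]])}
board [133.6, 240.0] 0.97 [426. 299.   6.]
board [195.5, 272.0] 0.8 [352. 156.   5.]
board [233.5, 194.2] 0.77 [530.  67.  16.]
board_rear [229.6, 210.6] 0.93 [491.  77.  10.]
board_rear [146.3, 239.3] 0.9 [428. 273.  -0.]
board_rear [261.1, 208.9] 0.74 [495.   5.  13.]
stop_top [241.7, 149.0] 0.76 [628.  47.  48.]
jig [240.3, 167.0] 0.88 [593.  53.   9.]
standoff [203.3, 185.3] 0.41 [551. 139.  16.]
standoff [241.3, 150.5] 0.15 [626.  49.  45.]
heatsink [258.6, 210.1] 0.53 [492.  10.  29.]
heatsink [218.4, 114.1] 0.19 [716. 104.  21.]
flux_jar [292.1, 147.3] 0.58 [63
[... 245 characters left out ...]
0.4, 24.7, 25.4], 'confidence': 0.55}
{'t': 0.55, 'joints': array([ 1.23578109e+00,  2.16876524e-01,  1.61339046e+00,  1.30613141e-05,
        1.31133714e+00, -1.12174659e-01]), 'joint_vel': array([ 0.00026286, -0.00031215, -0.00175569,  0.00134508, -0.0005155 ,
       -0.00041893]), 'joint_efforts': array([ 4.52832264e-04, -3.96494222e+01, -3.03938770e+01, -1.48854660e-04,
        1.64264424e-03, -6.62918893e-06]), 'position': array([138.08697191, 609.56184202, 231.31982703]), 'eef_rot': array([-3.49316936e-01, -3.12209685e+00,  1.31742493e-05]), 'force': array([-1.28202096, -1.005177  ,  0.00157124]), 'moment': array([ 0.04997443, -0.02565384,  0.02606605]), 'grip_width': 85.4334934128418}
```

Run:
```python
import cv2
a=cv2.imread("pics/t0.png"); c=a[90:310,110:350]
cv2.imwrite("pics/t0c.png",cv2.resize(c,None,fx=2.7,fy=2.7,interpolation=2))
```

```text
(no output)
```

View pics/t0c.png

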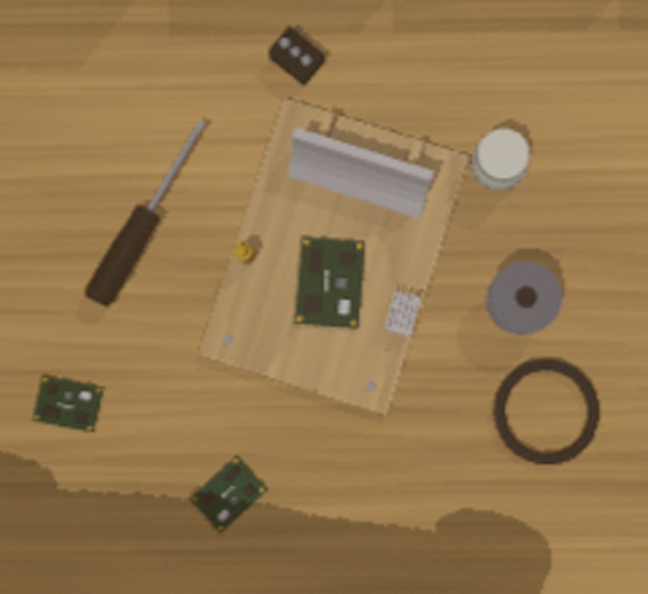

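View pics/s0.png

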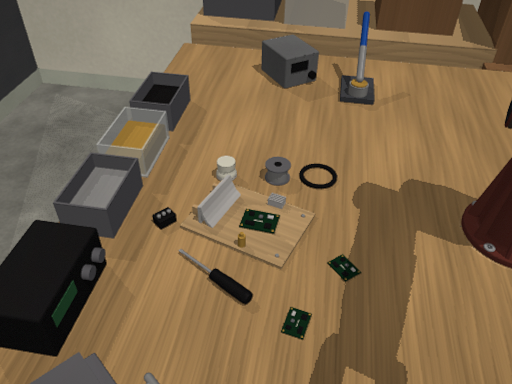

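The board meant is the one on the bed (top ≈(232,195), ~75×55 mm). The two look-alikes at (135,240) and (195,272) are smaller and lie on the bench. Next I fit the jig and board poses.

```bash
cat >> h.py <<'E'
def ray(uv,z,K,M):
    uv=np.atleast_2d(uv).astype(float)
    r=np.stack([(uv[:,0]-K[0,2])/K[0,0],-(uv[:,1]-K[1,2])/K[1,1],-np.ones(len(uv))],-1)@M[:3,:3].T
    o=M[:3,3]; return (o+r*((z-o[2])/r[:,2])[:,None])[:,:2]
E
python3 - <<'E'
from h import *
z=np.load("top.npz"); a,d,K,M=[z[k] for k in "adKM"]
W=cloud(d,K,M)
X=W[90:310,110:350].reshape(-1,3); 
Z=X[:,2]
r=(X[:,0]>440)&(X[:,0]<680)&(X[:,1]>-60)&(X[:,1]<160)
print("bench z",np.nanmedian(Z[np.abs(Z)<5]),"noise",np.nanstd(Z[np.abs(Z)<5]), "bed",np.nanmedian(Z[r&(Z>6)&(Z<12)]))
def rect(P): 
    c,s,an=cv2.minAreaRect(P.astype(np.float32)); return c,s,an
hs=X[r&(Z>47)&(Z<62)]; print("stop top",rect(hs[:,:2]),len(hs),np.median(hs,0))
m=(r.reshape(220,240)&(Z.reshape(220,240)>5)).astype(np.uint8)
m=cv2.morphologyEx(m,cv2.MORPH_OPEN,np.ones((3,3)))
n,l,st,_=cv2.connectedComponentsWithStats(m); k=1+st[1:,4].argmax(); v,u=np.nonzero(l==k)
print("bed",rect(ray(np.c_[u+110,v+90],9,K,M)),st[k])
# board
g=a.astype(int); gm=((g[...,1]>g[...,0]+8)&(g[...,1]>g[...,2])|(g.sum(2)<130)).astype(np.uint8)
gm[:170]=0;gm[225:]=0;gm[:,:212]=0;gm[:,:][:,250:]=0
v,u=np.nonzero(gm); P=ray(np.c_[u,v],13,K,M); print("board",rect(P),len(P)*0, cv2.minAreaRect(np.c_[u,v].astype(np.float32)))
for nm,(lo,hi),(u0,u1,v0,v1) in [("standoff",(25,60),(190,212,170,195)),("heatsink",(18,40),(248,270,192,220)),("jar",(35,60),(280,312,130,165)),("term",(15,40),(205,235,95,125))]:
    Q=W[v0:v1,u0:u1].reshape(-1,3);Q=Q[(Q[:,2]>lo)&(Q[:,2]<hi)]; print(nm,rect(Q[:,:2]) if len(Q)>3 else Q)
E
```

```text
bench z 0.08727235764399666 noise 1.7097143313070864 bed 9.182442089080723
stop top ((628.473388671875, 22.686904907226562), (159.86790466308594, 34.01371383666992), 82.94175720214844) 285 [631.39706431  42.41983686  53.43556483]
bed ((554.0718383789062, 69.2308578491211), (169.43630981445312, 234.617431640625), 71.81185150146484) [  84   41   89  103 6795]
board ((0.0, 0.0), (0.0, 0.0), 0.0) 0 ((0.0, 0.0), (0.0, 0.0), 0.0)
standoff ((553.9959106445312, 145.4976348876953), (13.3729248046875, 13.748558044433594), 0.07711615413427353)
heatsink ((502.74188232421875, 11.55289077758789), (21.461742401123047, 33.996612548828125), 75.44392395019531)
jar ((633.2243041992188, -73.00421905517578), (41.350807189941406, 41.834800720214844), 61.51441955566406)
term ((728.1693115234375, 101.7918472290039), (40.61627960205078, 30.79483413696289), 49.36260986328125)
```

```bash
cat >> h.py <<'E'
O=np.array([604.0,52.8]); th=np.deg2rad(-18.19); J=np.array([[np.cos(th),-np.sin(th)],[np.sin(th),np.cos(th)]])
def tj(p): return (np.asarray(p)[...,:2]-O)@J
E
python3 - <<'E'
from h import *
z=np.load("top.npz"); a,d,K,M=[z[k] for k in "adKM"]
g=a.astype(int)
gm=(g[...,0]-g[...,1]<5).astype(np.uint8); gm[:174]=0;gm[222:]=0;gm[:,:212]=0;gm[:,250:]=0
gm=cv2.morphologyEx(gm,cv2.MORPH_CLOSE,np.ones((5,5)))
n,l,st,_=cv2.connectedComponentsWithStats(gm); k=1+st[1:,4].argmax(); v,u=np.nonzero(l==k)
P=ray(np.c_[u,v],13,K,M); c,s,an=cv2.minAreaRect(P.astype(np.float32))
B=cv2.boxPoints((c,s,an)); print("board",c,s,an,st[k],"jig",tj(c).round(1),tj(B).round(1).tolist())
for n,p in dict(so=(554,145.5),hs=(502.7,11.55),jar=(633.2,-73),term=(728,101.8)).items(): print(n,tj(p).round(1))
s=env.sense();print(tj(s["position"]))
E
```

```text
board (529.5385131835938, 72.37582397460938) (52.85472106933594, 73.9368896484375) 84.93846130371094 [220 178  25  34 677] jig [-76.9  -4.6] [[-106.9, -38.8], [-34.8, -22.0], [-46.9, 29.5], [-118.9, 12.7]]
so [-76.4  72.5]
hs [-83.4 -70.8]
jar [  67.  -110.4]
term [102.5  85.3]
[-616.43359659  383.49487541]
```

```bash
python3 -m creep '[[[0,0,0],5.4],[[-46,-38,0],0],[[-46,-38,0],0],[[-46,-38,0],0],[[-46,-38,0],0]]' -0.5 40; python3 -m creep '[[[-46,-38,0],0],[[-46,-38,0],0],[[-46,-38,0],0],[[-46,-38,0],0],[[-46,-38,0],0]]'
python3 - <<'E'
from h import *
s=env.sense();print(tj(s["position"]),s["position"],R.from_rotvec(s["eef_rot"]).as_matrix().round(3))
E
```

```text
t: 1.18
position: [266.3, 406.3, 231.6]
eef_rot: [0.495, 3.102, 0.001]
force: [1.3, 0.5, 0.6]
grip_width: 21.3
t: 1.8
position: [425.8, 153.9, 231.9]
eef_rot: [0.496, 3.101, 0.001]
force: [0.5, 1.3, 0.5]
grip_width: 21.5
[-200.83871439   40.3727381 ] [425.80101092 153.85081628 231.86210976] [[-0.95   0.312  0.002]
 [ 0.312  0.95   0.001]
 [-0.001  0.001 -1.   ]]
```

```bash
python3 -m creep '[[[-30,-24,40],0],[[-30,-24,50],0],[[0,0,50],0],[[0,0,45],0],[[0,0,20],0]]'; python3 -m creep '[[[0,0,6],0],[[0,0,4],0],[[0,0,2],0],[[0,0,0],0],[[0,0,0],0]]';  python3 -m creep '[[[0,0,1],0],[[0,0,1],0],[[0,0,1],0],[[0,0,0],0],[[0,0,0],0]]'
python3 - <<'E'
from h import *
s=env.sense();print(tj(s["position"]))
a,d,K,M,c=cap("side"); save(cv2.resize(a[150:300,150:350],None,fx=3.5,fy=3.5),"s1.png")
E
```

```text
t: 2.42
position: [464.4, 91.1, 23.9]
eef_rot: [-0.496, -3.097, 0.002]
force: [0.2, 0.1, 0.6]
grip_width: 21.2
t: 3.05
position: [467.3, 91.6, 15.4]
eef_rot: [0.495, 3.101, 0.0]
force: [-0.8, 0.8, -0.1]
grip_width: 21.2
t: 3.68
position: [466.7, 91.5, 11.7]
eef_rot: [-0.496, -3.102, 0.0]
force: [-0.6, 0.5, 0.5]
grip_width: 21.4
[-142.55934667   -6.0920354 ]
```

View pics/s1.png

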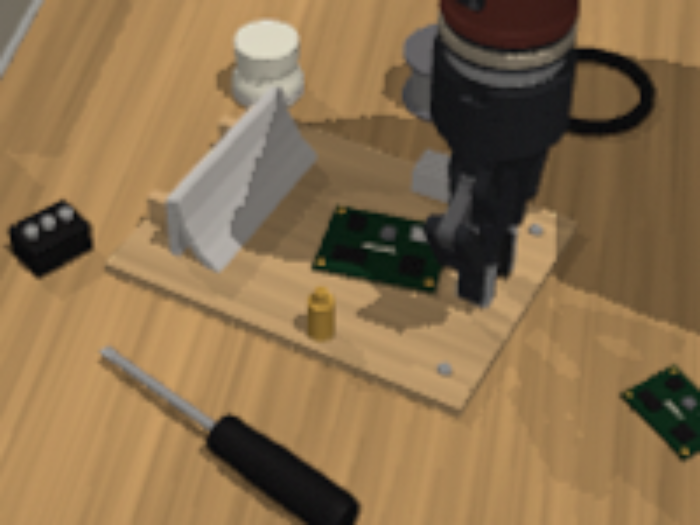

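The picture shows the fingertips at crop (480,285), behind the board's rear edge, with the board and bystanders untouched. I'll lower 1 mm at a time until the fingertips touch the bed.

```bash
python3 -m creep '[[[0,0,1],0],[[0,0,0.5],0],[[0,0,0],0],[[0,0,0],0],[[0,0,0],0]]'; python3 -m creep '[[[0,0,1],0],[[0,0,0.5],0],[[0,0,0],0],[[0,0,0],0],[[0,0,0],0]]'; python3 -m creep '[[[0,0,0.5],0],[[0,0,0.5],0],[[0,0,0],0],[[0,0,0],0],[[0,0,0],0]]'
```

```text
t: 4.35
position: [466.7, 91.5, 10.3]
eef_rot: [0.496, 3.102, 0.0]
force: [-0.4, -0.1, -0.5]
grip_width: 21.2
t: 4.97
position: [466.8, 91.5, 9.1]
eef_rot: [-0.496, -3.102, 0.0]
force: [-1.8, -1.5, 6.1]
grip_width: 21.2
t: 5.6
position: [466.8, 91.5, 9.1]
eef_rot: [-0.496, -3.101, 0.0]
force: [-4.7, 0.2, 13.0]
grip_width: 21.8
```

```bash
python3 -m creep '[[[0,0,-2.2],0],[[-4,0,0],0],[[-5,0,0],0],[[-5,0,0],0],[[-5,0,0],0]]'; python3 -m creep '[[[-5,0,0],0],[[-5,0,0],0],[[-5,0,0],0],[[-5,0,0],0],[[-5,0,0],0]]';python3 -m creep '[[[-5,0,0],0],[[-5,0,0],0],[[0,0,0],0],[[0,0,0],0],[[0,0,0],0]]'
python3 - <<'E'
from h import *
s=env.sense();print(tj(s["position"]))
a,d,K,M,c=cap("side"); save(cv2.resize(a[150:300,150:350],None,fx=3.5,fy=3.5),"s2.png")
E
```

```text
t: 6.22
position: [484.9, 85.5, 9.7]
eef_rot: [-0.496, -3.101, 0.0]
force: [-0.4, -0.0, -0.8]
grip_width: 21.2
t: 6.85
position: [508.8, 77.7, 9.9]
eef_rot: [-0.496, -3.102, -0.0]
force: [-0.1, 0.2, -0.2]
grip_width: 21.6
t: 7.48
position: [517.9, 74.7, 9.9]
eef_rot: [-0.496, -3.102, 0.0]
force: [-0.5, 0.4, 0.1]
grip_width: 21.5
[-88.66366089  -6.07069876]
```

View pics/s2.png

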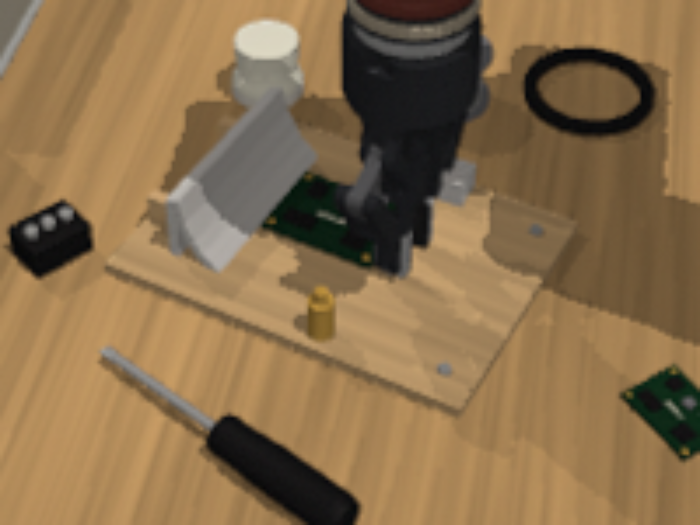

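The board has squared up to the stop: its front edge is at the foot (crop ≈(275,215)) and the fingers are flush behind it. Next I push it up the ramp.

```bash
python3 -m creep '[[[-5,0,0.2],0],[[-5,0,0],0],[[-5,0,0],0],[[-5,0,0],0],[[-5,0,0],0]]'; python3 -m creep '[[[-5,0,0],0],[[-5,0,0],0],[[-5,0,0],0],[[-5,0,0],0],[[0,0,0],0]]'
python3 - <<'E'
from h import *
s=env.sense();print(tj(s["position"]))
a,d,K,M,c=cap("side"); save(cv2.resize(a[150:300,150:350],None,fx=3.5,fy=3.5),"s3.png")
E
```

```text
t: 8.15
position: [541.7, 66.8, 9.5]
eef_rot: [-0.496, -3.101, 0.0]
force: [-1.8, -0.0, -0.4]
grip_width: 21.2
t: 8.78
position: [562.1, 60.4, 10.2]
eef_rot: [0.496, 3.1, 0.0]
force: [0.2, 0.8, 0.4]
grip_width: 21.5
[-42.16009321  -5.85213983]
```

View pics/s3.png

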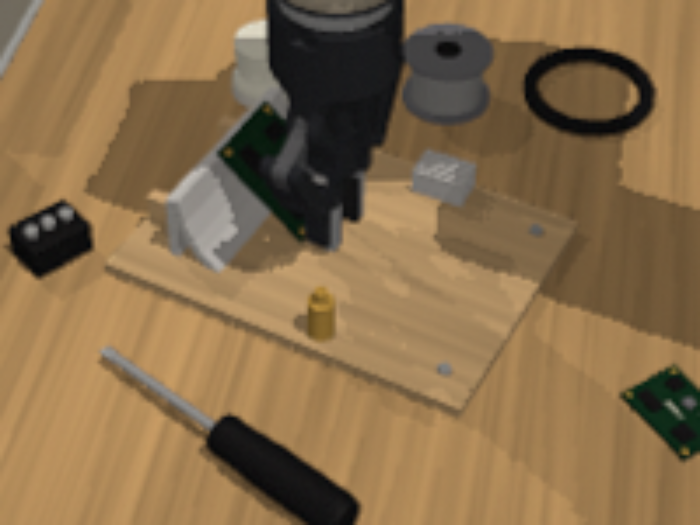

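```bash
python3 -m creep '[[[-4,0,0.4],0],[[-4,0,0],0],[[-4,0,0],0],[[-4,0,0],0],[[0,0,0],0]]'; python3 -m creep '[[[-3,0,0],0],[[-3,0,0],0],[[-2,0,0],0],[[0,0,0],0],[[0,0,0],0]]'
python3 - <<'E'
from h import *
s=env.sense();print(tj(s["position"]),s["force"])
a,d,K,M,c=cap("side"); save(cv2.resize(a[150:300,150:350],None,fx=3.5,fy=3.5),"s4.png")
E
```

```text
t: 9.45
position: [576.8, 55.4, 9.4]
eef_rot: [0.496, 3.101, -0.0]
force: [0.0, -0.2, -0.0]
grip_width: 21.5
t: 10.07
position: [583.9, 53.1, 9.4]
eef_rot: [0.496, 3.101, -0.0]
force: [0.7, -0.3, -0.3]
grip_width: 21.8
[-19.15574227  -6.02468926] [ 0.65874536 -0.25979802 -0.33880004]
```

View pics/s4.png

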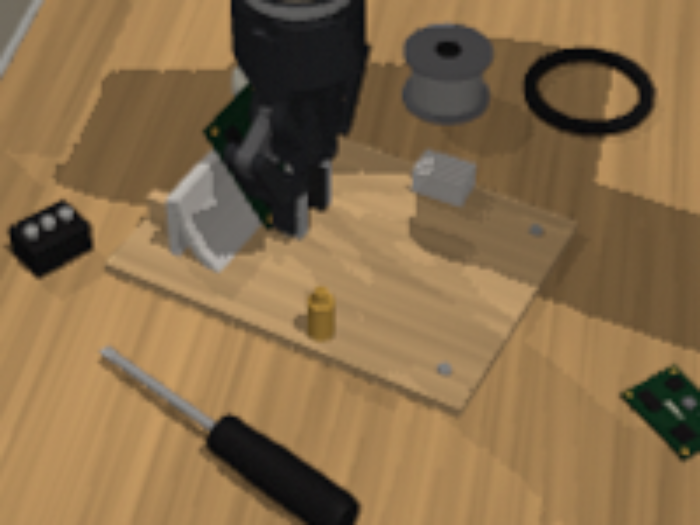

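```bash
python3 -m creep '[[[-1,0,0],0],[[-1,0,0],0],[[-1,0,0],0],[[-1,0,0],0],[[0,0,0],0]]'; python3 -m creep '[[[-0.5,0,0],0],[[-0.5,0,0],0],[[0,0,0],0],[[0,0,0],0],[[0,0,0],0]]'; python3 -m creep '[[[-0.5,0,0],0],[[-0.5,0,0],0],[[0,0,0],0],[[0,0,0],0],[[0,0,0],0]]'
```

```text
t: 10.75
position: [587.5, 51.8, 9.3]
eef_rot: [0.496, 3.102, -0.0]
force: [-0.4, 0.2, 0.1]
grip_width: 21.2
t: 11.38
position: [588.3, 51.6, 9.4]
eef_rot: [0.496, 3.102, -0.0]
force: [-0.1, -0.2, -0.1]
grip_width: 21.6
t: 12.0
position: [589.3, 51.3, 9.4]
eef_rot: [0.496, 3.102, -0.0]
force: [0.0, -0.4, 0.3]
grip_width: 21.5
```

```bash
cat >> h.py <<'E'
def boardpts(n):
    a,d,K,M,c=cap(n); W=cloud(d,K,M); g=a.astype(int)
    m=(g[...,1]-g[...,0]>8)&(g[...,1]-g[...,2]>-5)
    P=np.c_[tj(W[m]),W[m][:,2]-9]; P=P[(np.abs(P[:,0]+20)<110)&(np.abs(P[:,1])<50)&(P[:,2]>-3)&(P[:,2]<100)]
    return a,P
E
python3 - <<'E'
from h import *
s=env.sense();print(tj(s["position"]))
a,P=boardpts("side"); print(len(P))
c=np.median(P,0);u,sv,vt=np.linalg.svd(P-c,full_matrices=False);print("c",c.round(1),"n",vt[2].round(2),"tilt",np.degrees(np.arccos(abs(vt[2,2]))).round(1))
print(np.percentile(P,[2,98],axis=0).round(1))
save(cv2.resize(a[165:265,190:290],None,fx=6,fy=6,interpolation=2),"s5.png")
E
```

```text
[-13.47013072  -6.05220042]
97
c [31.7  2.5 61.2] n [-0.87 -0.    0.5 ] tilt 60.2
[[  1.3 -23.2   5.9]
 [ 36.8  15.7  68.6]]
```

View pics/s5.png

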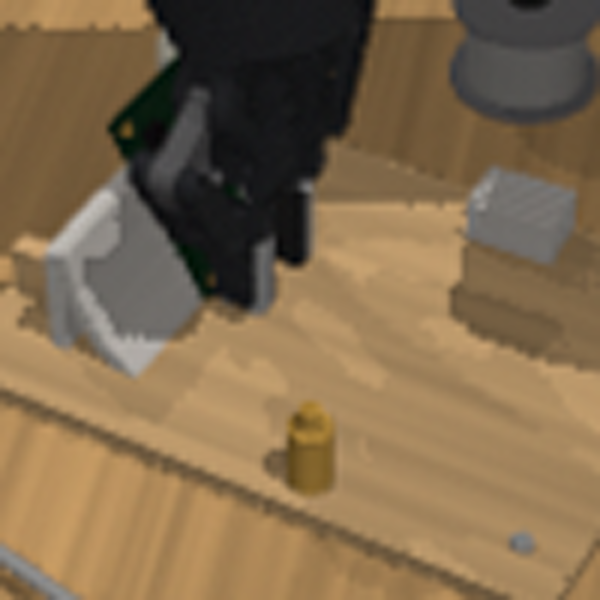

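Tilt measures 60.2°, matching the stable lean. I'll back the fingers off and raise them, then check that the board stays.

```bash
python3 -m creep '[[[3,0,0],0],[[8,0,0],0],[[15,0,0],0],[[20,0,-10],0],[[20,0,-30],0]]'; python3 -m creep '[[[10,0,-40],0],[[0,0,-40],0],[[0,0,0],0],[[0,0,0],0],[[0,0,0],0]]';  python3 - <<'E'
from h import *
s=env.sense();print(tj(s["position"]))
a,P=boardpts("side"); print(len(P))
c=np.median(P,0);u,sv,vt=np.linalg.svd(P-c,full_matrices=False);print("c",c.round(1),"n",vt[2].round(2),"tilt",np.degrees(np.arccos(abs(vt[2,2]))).round(1))
print(np.percentile(P,[2,98],axis=0).round(1))
save(cv2.resize(a[150:300,150:350],None,fx=3.5,fy=3.5),"s6.png")
E
```

```text
t: 12.68
position: [522.7, 72.3, 47.7]
eef_rot: [-0.495, -3.097, 0.001]
force: [-0.4, -0.0, 0.8]
grip_width: 21.0
t: 13.3
position: [515.3, 75.0, 127.5]
eef_rot: [-0.495, -3.099, 0.001]
force: [0.4, -0.3, -1.0]
grip_width: 21.8
[-91.2108678  -6.5772707]
418
c [ 18.8 -10.4  38.4] n [-0.87  0.    0.5 ] tilt 60.2
[[  0.5 -37.7   5.9]
 [ 35.8  15.3  67.7]]
```

View pics/s6.png

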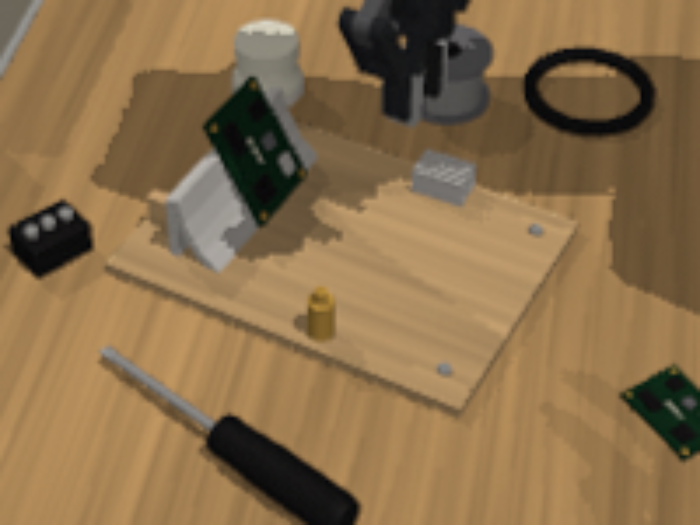

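The board holds at 60°, centred near y = −11, with nothing else moved. Now I go over it to behind the stop.

```bash
python3 -m creep '[[[-10,-5,-10],0],[[-48,0,0],0],[[-50,0,0],0],[[-51,0,0],0],[[0,0,0],0]]'; python3 -m creep '[[[0,0,25],0],[[0,0,30],0],[[0,0,20],0],[[0,0,0],0],[[0,0,0],0]]';  python3 - <<'E'
from h import *
s=env.sense();print(tj(s["position"]),s["position"][2])
E
```

```text
t: 13.98
position: [670.0, 18.4, 139.0]
eef_rot: [0.499, 3.1, -0.001]
force: [-0.6, 0.8, -0.2]
grip_width: 21.3
t: 14.6
position: [667.3, 20.7, 65.5]
eef_rot: [0.495, 3.101, 0.0]
force: [0.3, 0.1, -0.1]
grip_width: 21.7
[ 70.14903956 -10.75338004] 65.5133151340165
```

```bash
python3 -m creep '[[[8,0,2],0],[[8,0,0],0],[[4,0,0],0],[[3,0,0],0],[[3,0,0],0]]'; python3 -m creep '[[[3,0,0],0],[[3,0,0],0],[[3,0,0],0],[[3,0,0],0],[[3,0,0],0]]';  python3 -m creep '[[[3,0,0],0],[[3,0,0],0],[[3,0,0],0],[[0,0,0],0],[[0,0,0],0]]';  python3 - <<'E'
from h import *
s=env.sense();print(tj(s["position"]),s["position"][2])
a,P=boardpts("side"); print(len(P))
c=np.median(P,0);u,sv,vt=np.linalg.svd(P-c,full_matrices=False);print("c",c.round(1),"n",vt[2].round(2),"tilt",np.degrees(np.arccos(abs(vt[2,2]))).round(1))
print(np.percentile(P,[2,98],axis=0).round(1))
save(cv2.resize(a[150:300,150:350],None,fx=3.5,fy=3.5),"s7.png")
E
```

```text
t: 15.22
position: [642.0, 28.8, 62.6]
eef_rot: [0.496, 3.101, 0.0]
force: [1.0, -0.0, 1.0]
grip_width: 21.3
t: 15.85
position: [627.3, 33.5, 62.3]
eef_rot: [-0.496, -3.102, 0.0]
force: [-0.4, -1.8, -0.3]
grip_width: 21.6
t: 16.48
position: [619.1, 36.2, 62.4]
eef_rot: [0.496, 3.102, -0.0]
force: [-0.1, 0.0, 0.1]
grip_width: 21.4
[ 19.53846785 -11.01158471] 62.369262390666535
300
c [ 3.2 -7.8 47.4] n [-0.99  0.01  0.13] tilt 82.5
[[ -2.4 -37.3   7. ]
 [ 11.1  15.3  76.8]]
```

View pics/s7.png

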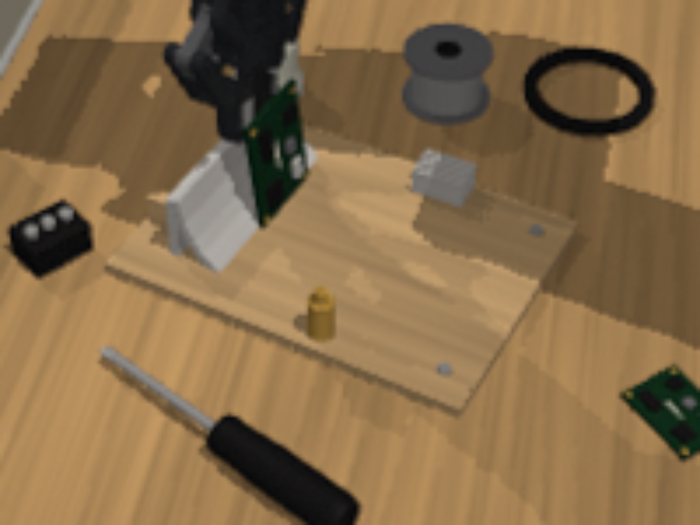

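The board stands at 82° with its rear edge at the foot; I keep pushing until it goes over.

```bash
python3 -m creep '[[[3,0,0],0],[[3,0,0],0],[[3,0,0],0],[[3,0,0],0],[[3,0,0],0]]'; python3 -m creep '[[[3,0,0],0],[[3,0,0],0],[[0,0,0],0],[[0,0,0],0],[[0,0,0],0]]';  python3 - <<'E'
from h import *
s=env.sense();print(tj(s["position"]),s["position"][2])
a,d,K,M,c=cap("side")
save(cv2.resize(a[150:300,150:350],None,fx=3.5,fy=3.5),"s8.png")
E
```

```text
t: 17.15
position: [604.6, 41.0, 62.4]
eef_rot: [0.496, 3.102, -0.0]
force: [-1.0, 0.1, -0.6]
grip_width: 21.2
t: 17.77
position: [599.3, 42.8, 62.4]
eef_rot: [0.496, 3.102, 0.0]
force: [0.2, -0.1, 0.6]
grip_width: 21.2
[ -1.37667057 -11.02387526] 62.41467307693183
```

View pics/s8.png

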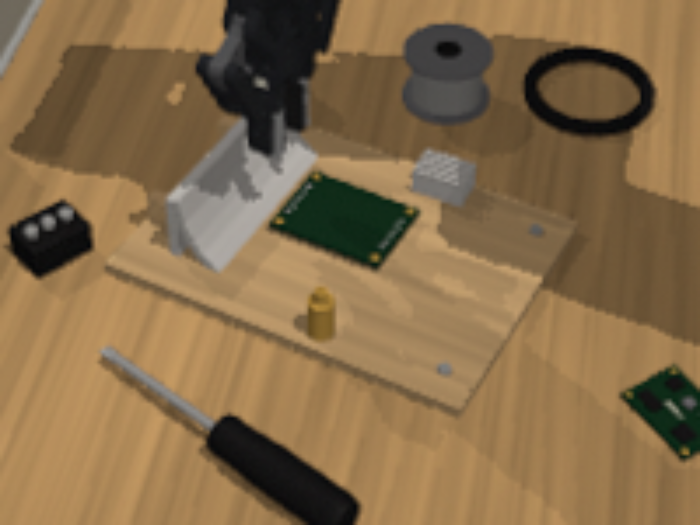

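The board lies flat with its plain side up, at crop (345,220), and the bystanders are where they were. I raise the arm, check the numbers and hand in.

```bash
python3 -m creep '[[[0,0,-20],0],[[0,0,-40],0],[[0,0,-40],0],[[0,0,0],0],[[0,0,0],0]]'
python3 - <<'E'
from h import *
a,P=boardpts("side"); print(len(P))
c=np.median(P,0);u,sv,vt=np.linalg.svd(P-c,full_matrices=False);print("c",c.round(1),"n",vt[2].round(3))
print(np.percentile(P,[2,98],axis=0).round(1))
print(env.close_job())
E
```

```text
t: 18.45
position: [599.1, 42.8, 163.1]
eef_rot: [0.496, 3.101, 0.0]
force: [-0.1, 0.2, -0.5]
grip_width: 21.6
572
c [-43.2 -11.8   7.6] n [-0.004 -0.002  1.   ]
[[-78.1 -38.2   5.3]
 [ -7.9  14.4  10. ]]
the job is handed in; nothing more can be done
None
```

The board is turned over and lies flat on the jig's bed, component side down. I handed the job in at about 18.5 s, within the 48 s limit; `close_job()` reports no verdict.

- **Pushing up:** I slid the board along the bed with the fingertips about 1 mm above it. It squared up to the stop and rode up to a measured 60.2° lean, and it stayed there when I let go.
- **Tipping over:** From behind the stop I pushed the raised edge back towards the robot. The board passed 82° with its rear edge still at the foot, then fell over onto the bed.
- **Last check:** The board's middle is about 43 mm before the foot of the stop and 12 mm right of the centre line. It is flat to within about 0.3°, with its upper face about 7.6 mm above the bed.
- **Surroundings:** By eye, the standoff, heat sink, screwdriver, terminal block, spool and clamp ring had not moved. The flux jar, behind the arm in the last picture, was last seen in place before I went behind the stop. The arm is clear, about 100 mm above the stop.

No check failed or disagreed. The force readings stayed within noise (under 2 N) while pushing the board, so I judged contact from the pictures and the measured tilt. I did not measure how far each bystander moved.

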